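Load the screwdriver magazine in kit order

ROBOT

A 7-joint arm with a two-finger parallel gripper is mounted at the origin on the work surface. World frame = base frame: x ahead of the robot, y to its left, z up, the work surface at z = 0. Lengths are in m, angles in rad, forces in N, time in s.
With the tool pointing down it reaches from about 0.425 to 0.925 m from the base axis. Payload 6.8 kg.
Tool frame: the origin (TCP) lies between the finger pads; the fingertips stand robot.tip_reach ahead of it and the grasp point (between the pads) lies 3 mm ahead of it (robot.tip_reach is the distance from the TCP to the fingertips, in m); z points along the fingers, y is the line along which they close (so a half turn about z gives the same grasp; the last joint's range is limited). The gripper opens to 85 mm and grips with 20 to 120 N. Pads are 22 mm wide; open, the fingers measure 114 mm over their backs; the gripper's body (76 mm by 85 mm) begins 54 mm behind the grasp point. The pads swing forward as they close: fully open they stand 13 mm farther back than shut.
Start: joints at [-1.417, 0.477, 0.022, 1.555, -0.011, 1.109, -0.083], TCP at [0.175, 0.652, 0.253] pointing down, gripper open.
Joint ranges: [-2.96, 2.96], [-0.34, 2.1], [-1.41, 1.46], [0.24, 2.44], [-1.37, 4.51], [0.17, 1.92], [-2.96, 2.96]. Speed limits (rad/s): [2.39, 2.39, 3.14, 3.14, 3.14, 3.14, 3.14].

INTERFACE

Orientations are given as a unit quaternion [x, y, z, w].
In Python, from plant import robot, optics gives the robot as it stands.
- The arm moves only by the tool drive_tool, never from a script. Its argument "commands" is a list of rows, each a list of 7 numbers: the shift along the tool's x, y, z in mm, then the turn, a rotation vector about the tool's x, y, z in rad, then the closure, from 0 (fully open) to 1 (shut). In form: [[x, y, z, rx, ry, rz, grip], ...]. A call has 1 to 10 rows; each row is the pose to reach, as a shift and turn from the pose commanded when the call began, along the tool's axes at that moment; what a row does not reach only later rows make up. A row lasts 1/8 s, in which the tool goes at most 62.5 mm and 10.7 degrees, less where a joint would pass 70% of its speed; a pose out of reach is approached as far as the arm can. A call with a gripper value outside its range is refused whole. The fingers move at their own pace and stop on an object; "squeeze" is the grip in N (left out, the last holds). Time passes only in rows, so rows that repeat a pose let the fingers close. It gives the time, the measured TCP pose, the force, the opening and the grip force at its end, in the units of the state.
- robot.get_state(): the state, without advancing time (a new reading comes with each control period).
- optics.capture(name): name is "scene" or "top" or "wrist"; returns the picture (384x512x3 uint8, red, green, blue); there is no depth.
- optics.get_calibration(name): a dict with "K" (3x3 intrinsics, pixels), "dist" ([k1, k2, p1, p2, k3] as OpenCV has them; the pictures are not rectified), "xyz" and "attitude" of the camera in the world. Camera axes: x right, y down, z forward; pixel columns grow to the right and rows downward; lengths in m; the calibration is good to about 2 mm. A picture is of the moment at which its call begins: read the wrist's pose just before it. get_calibration takes no time and is no camera call; for the wrist camera it gives the pose at the moment of the call.
- robot.close_job(): hands the job in; it is judged then, once.
The state is a dict: "clock": time; "joint_positions": joint angles; "qd": joint speeds; "joint_torque": joint torques, N m; "tcp_pos": TCP position; "ee_rot": TCP orientation; "ft_force": force on the tool from outside, world axes, zero at the start; "moment": the same for the moment, N m; "grip_width": finger opening in m; "finger_force": force on a finger pad.
Only numpy, scipy, OpenCV 4.12 (cv2) and the standard library are available. Lean on these libraries where they do the work, as an engineer would, in place of code of your own. Each camera call takes 0.05 s, during which the arm holds its last target. There are 200 camera calls.

TASK

Move the four screwdriver nosepieces from the black cradles of the kitting rack into the pockets of the aluminium tool magazine, one in each pocket, in the order in which they stand: the one leftmost as seen from the robot goes into the pocket next to the green marker block, its neighbour into the next pocket, and so on, so that the rightmost one ends up in the pocket farthest from the green block. Leave all four standing upright, flat on the pocket floors, and do not tip any of them over on the way.

Things in the scene. Friction and masses are not known exactly. Their poses are not given: they have to be found in the camera images.
- nose_red: loose upright screwdriver nosepiece, round about z, 84 mm tall, 0.11-0.22 kg. Origin: centre of underside, z up. Red flange 38 mm diameter from 0 to 14 mm height; steel body 26 mm diameter, 14 to 58 mm (grip here, e.g. at 42 mm, from any side); red collar 28 mm diameter, 58 to 66 mm; narrow dark nose and bit to 84 mm. Yaw means nothing
- cradle_red: fixed black square cradle, small red tag on the robot's side; the red nosepiece starts in it, up to 5 mm off centre. One of four in a row (order varies), 70 mm pitch. 66 mm square, 58 mm inside, floor top 5 mm and rim 11 mm above origin. Origin: centre of underside, 4 mm above table; y axis along the row to the robot's left (row within 0.15 rad of world y), x away from the robot
- nose_yellow: loose upright screwdriver nosepiece, round about z, 84 mm tall, 0.11-0.22 kg. Origin: centre of underside, z up. Yellow flange 38 mm diameter from 0 to 14 mm height; steel body 26 mm diameter, 14 to 58 mm (grip here, e.g. at 42 mm, from any side); yellow collar 28 mm diameter, 58 to 66 mm; narrow dark nose and bit to 84 mm. Yaw means nothing
- cradle_yellow: fixed black square cradle, small yellow tag on the robot's side; the yellow nosepiece starts in it, up to 5 mm off centre. One of four in a row (order varies), 70 mm pitch. 66 mm square, 58 mm inside, floor top 5 mm and rim 11 mm above origin. Origin: centre of underside, 4 mm above table; y axis along the row to the robot's left (row within 0.15 rad of world y), x away from the robot
- nose_blue: loose upright screwdriver nosepiece, round about z, 84 mm tall, 0.11-0.22 kg. Origin: centre of underside, z up. Blue flange 38 mm diameter from 0 to 14 mm height; steel body 26 mm diameter, 14 to 58 mm (grip here, e.g. at 42 mm, from any side); blue collar 28 mm diameter, 58 to 66 mm; narrow dark nose and bit to 84 mm. Yaw means nothing
- cradle_blue: fixed black square cradle, small blue tag on the robot's side; the blue nosepiece starts in it, up to 5 mm off centre. One of four in a row (order varies), 70 mm pitch. 66 mm square, 58 mm inside, floor top 5 mm and rim 11 mm above origin. Origin: centre of underside, 4 mm above table; y axis along the row to the robot's left (row within 0.15 rad of world y), x away from the robot
- nose_white: loose upright screwdriver nosepiece, round about z, 84 mm tall, 0.11-0.22 kg. Origin: centre of underside, z up. White flange 38 mm diameter from 0 to 14 mm height; steel body 26 mm diameter, 14 to 58 mm (grip here, e.g. at 42 mm, from any side); white collar 28 mm diameter, 58 to 66 mm; narrow dark nose and bit to 84 mm. Yaw means nothing
- cradle_white: fixed black square cradle, small white tag on the robot's side; the white nosepiece starts in it, up to 5 mm off centre. One of four in a row (order varies), 70 mm pitch. 66 mm square, 58 mm inside, floor top 5 mm and rim 11 mm above origin. Origin: centre of underside, 4 mm above table; y axis along the row to the robot's left (row within 0.15 rad of world y), x away from the robot
- magazine: fixed aluminium base plate 80 x 380 mm with a row of four dark-floored pockets, 60 x 64 mm inside, centres at x = 0, y = +105, +35, -35, -105 mm; floors at z = 6 mm, rims at 12 mm. Origin: centre of underside, on the table; y to the robot's left (within 0.15 rad), z up. Stands beyond or in front of the cradles. Green marker block at one end, similar grey one at the other
- marker: fixed green block, 50 x 26 x 22 mm plus a 4 mm stud on top, on one end of the magazine's base plate, at y = +170 or -170 mm in the magazine's frame (varies): the magazine begins at this end. Origin: centre of underside, 4 mm above the table
Things that resemble listed ones, but are neither listed nor needed, are in the scene too. Of the things shaped like the marker, the green one is meant.

How it is judged:
At the end, for the whole second after the job is handed in: Each nosepiece stands in the pocket whose place, counted from the green marker, equals its cradle's place counted from the robot's left: within 13 mm of the magazine's middle line, underside within 3 mm of the pocket floor, tilted under 0.08 rad, at rest (x of nose_red in the frame of magazine between -0.013 and 0.013 m and z of nose_red in the frame of magazine between 0.0035 and 0.009 m and angle between each of nose_red, nose_yellow, nose_blue, nose_white's own z axis and vertical below 0.08 rad and linear speed of each of nose_red, nose_yellow, nose_blue, nose_white below 0.02 m/s and angular speed of each of nose_red, nose_yellow, nose_blue, nose_white below 0.2 rad/s and x of nose_yellow in the frame of magazine between -0.013 and 0.013 m and z of nose_yellow in the frame of magazine between 0.0035 and 0.009 m and x of nose_blue in the frame of magazine between -0.013 and 0.013 m and z of nose_blue in the frame of magazine between 0.0035 and 0.009 m and x of nose_white in the frame of magazine between -0.013 and 0.013 m and z of nose_white in the frame of magazine between 0.0035 and 0.009 m and ((y of cradle_yellow in the frame of cradle_red below 0 m and ((horizontal distance between nose_red and marker below 0.1 m and horizontal distance between nose_yellow and marker above 0.1 m) or (horizontal distance between nose_red and marker below 0.17 m and horizontal distance between nose_yellow and marker above 0.17 m) or (horizontal distance between nose_red and marker below 0.24 m and horizontal distance between nose_yellow and marker above 0.24 m))) or (y of cradle_yellow in the frame of cradle_red above 0 m and ((horizontal distance between nose_yellow and marker below 0.1 m and horizontal distance between nose_red and marker above 0.1 m) or (horizontal distance between nose_yellow and marker below 0.17 m and horizontal distance between nose_red and marker above 0.17 m) or (horizontal distance between nose_yellow and marker below 0.24 m and horizontal distance between nose_red and marker above 0.24 m)))) and ((y of cradle_blue in the frame of cradle_red below 0 m and ((horizontal distance between nose_red and marker below 0.1 m and horizontal distance between nose_blue and marker above 0.1 m) or (horizontal distance between nose_red and marker below 0.17 m and horizontal distance between nose_blue and marker above 0.17 m) or (horizontal distance between nose_red and marker below 0.24 m and horizontal distance between nose_blue and marker above 0.24 m))) or (y of cradle_blue in the frame of cradle_red above 0 m and ((horizontal distance between nose_blue and marker below 0.1 m and horizontal distance between nose_red and marker above 0.1 m) or (horizontal distance between nose_blue and marker below 0.17 m and horizontal distance between nose_red and marker above 0.17 m) or (horizontal distance between nose_blue and marker below 0.24 m and horizontal distance between nose_red and marker above 0.24 m)))) and ((y of cradle_white in the frame of cradle_red below 0 m and ((horizontal distance between nose_red and marker below 0.1 m and horizontal distance between nose_white and marker above 0.1 m) or (horizontal distance between nose_red and marker below 0.17 m and horizontal distance between nose_white and marker above 0.17 m) or (horizontal distance between nose_red and marker below 0.24 m and horizontal distance between nose_white and marker above 0.24 m))) or (y of cradle_white in the frame of cradle_red above 0 m and ((horizontal distance between nose_white and marker below 0.1 m and horizontal distance between nose_red and marker above 0.1 m) or (horizontal distance between nose_white and marker below 0.17 m and horizontal distance between nose_red and marker above 0.17 m) or (horizontal distance between nose_white and marker below 0.24 m and horizontal distance between nose_red and marker above 0.24 m)))) and ((y of cradle_blue in the frame of cradle_yellow below 0 m and ((horizontal distance between nose_yellow and marker below 0.1 m and horizontal distance between nose_blue and marker above 0.1 m) or (horizontal distance between nose_yellow and marker below 0.17 m and horizontal distance between nose_blue and marker above 0.17 m) or (horizontal distance between nose_yellow and marker below 0.24 m and horizontal distance between nose_blue and marker above 0.24 m))) or (y of cradle_blue in the frame of cradle_yellow above 0 m and ((horizontal distance between nose_blue and marker below 0.1 m and horizontal distance between nose_yellow and marker above 0.1 m) or (horizontal distance between nose_blue and marker below 0.17 m and horizontal distance between nose_yellow and marker above 0.17 m) or (horizontal distance between nose_blue and marker below 0.24 m and horizontal distance between nose_yellow and marker above 0.24 m)))) and ((y of cradle_white in the frame of cradle_yellow below 0 m and ((horizontal distance between nose_yellow and marker below 0.1 m and horizontal distance between nose_white and marker above 0.1 m) or (horizontal distance between nose_yellow and marker below 0.17 m and horizontal distance between nose_white and marker above 0.17 m) or (horizontal distance between nose_yellow and marker below 0.24 m and horizontal distance between nose_white and marker above 0.24 m))) or (y of cradle_white in the frame of cradle_yellow above 0 m and ((horizontal distance between nose_white and marker below 0.1 m and horizontal distance between nose_yellow and marker above 0.1 m) or (horizontal distance between nose_white and marker below 0.17 m and horizontal distance between nose_yellow and marker above 0.17 m) or (horizontal distance between nose_white and marker below 0.24 m and horizontal distance between nose_yellow and marker above 0.24 m)))) and ((y of cradle_white in the frame of cradle_blue below 0 m and ((horizontal distance between nose_blue and marker below 0.1 m and horizontal distance between nose_white and marker above 0.1 m) or (horizontal distance between nose_blue and marker below 0.17 m and horizontal distance between nose_white and marker above 0.17 m) or (horizontal distance between nose_blue and marker below 0.24 m and horizontal distance between nose_white and marker above 0.24 m))) or (y of cradle_white in the frame of cradle_blue above 0 m and ((horizontal distance between nose_white and marker below 0.1 m and horizontal distance between nose_blue and marker above 0.1 m) or (horizontal distance between nose_white and marker below 0.17 m and horizontal distance between nose_blue and marker above 0.17 m) or (horizontal distance between nose_white and marker below 0.24 m and horizontal distance between nose_blue and marker above 0.24 m))))); the robot touches nothing.
It fails at once if the red nosepiece is tipped over (tilted more than 0.6 rad) (angle between nose_red's own z axis and vertical above 0.6 rad).
It fails at once if the yellow nosepiece is tipped over (tilted more than 0.6 rad) (angle between nose_yellow's own z axis and vertical above 0.6 rad).
It fails at once if the blue nosepiece is tipped over (tilted more than 0.6 rad) (angle between nose_blue's own z axis and vertical above 0.6 rad).
It fails at once if the white nosepiece is tipped over (tilted more than 0.6 rad) (angle between nose_white's own z axis and vertical above 0.6 rad).
It also fails if it takes over 99 s, if anything falls off the work surface, if the arm or the gripper's body presses on something with over 40 N, if the wrist force passes 120 N, or if a joint passes its speed limit or range.

## Working session

There is one attempt and no reset: what is moved stays moved. The work goes in short steps, Python scripts to look and compute and a tool call to move; the robot and the scene stay as the last step left them, time stands still between calls to the robot, and variables do not carry over. Pictures are saved under pics/ and viewed, at most 14 in all, crops included, and the job is handed in when it is done.

Besides the shell and the picture viewer there is one more tool, called after "Request:" by a JSON object that holds its "fn" and its "kwargs", one argument or row to a line. drive_tool: Moves the arm, as the interface text tells. Its arguments: {"type":"object","properties":{"commands":{"type":"array","items":{"type":"array","items":{"type":"number"}}},"squeeze":{"type":"number"}},"required":["commands"]}

```bash
mkdir -p pics; ls; python3 - <<'E'
from plant import robot, optics
import cv2,numpy as np
s=robot.get_state();print(s['clock'],s['tcp_pos'],s['ee_rot'],robot.tip_reach,s['grip_width'])
for n in("scene","top"):
    cv2.imwrite(f'pics/{n}0.png',optics.capture(n)[...,::-1]);c=optics.get_calibration(n);print(n,c)
E
```

```text
pics
0.0 [0.17457452 0.65145466 0.25230081] [ 1.30522137e-01  9.91444947e-01 -9.40401993e-04 -6.04467609e-05] 0.022 0.08526824116376719
scene {'K': array([[465.5744464 ,   0.        , 261.22382823],
       [  0.        , 465.5744464 , 192.11104565],
       [  0.        ,   0.        ,   1.        ]]), 'dist': array([-0.18052407,  0.        ,  0.        ,  0.        ,  0.        ]), 'xyz': array([1.1742902 , 0.46045066, 0.77222064]), 'attitude': array([ 0.42802474,  0.82392564, -0.32782109, -0.17457003])}
top {'K': array([[438.70652238,   0.        , 249.87122245],
       [  0.        , 438.70652238, 194.74542517],
       [  0.        ,   0.        ,   1.        ]]), 'dist': array([-0.1321537,  0.       ,  0.       ,  0.       ,  0.       ]), 'xyz': array([0.53123793, 0.07375074, 0.83601255]), 'attitude': array([ 0.71727434, -0.69527038,  0.0379565 , -0.02599875])}
```

View pics/top0.png

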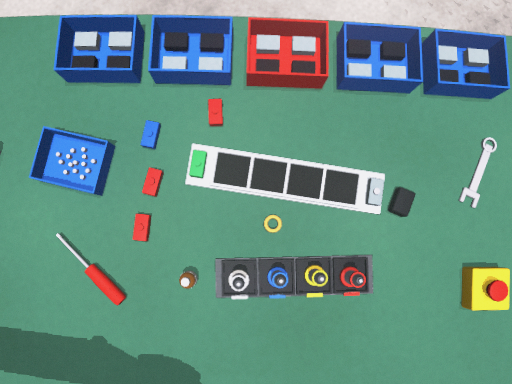

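View pics/scene0.png

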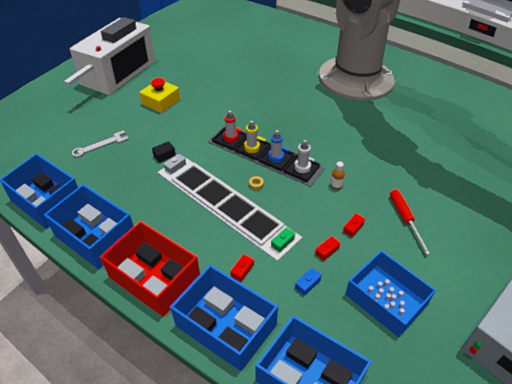

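The top view shows, left to right, white (238,280), blue (278,278), yellow (316,276) and red (352,278). The green block is at (198,163), and the pockets run right from (232,170) to (341,186). The look-alikes are the red blocks (215,112), (152,181), (142,227), a blue block (150,134), the grey end block (375,191), and a bottle (187,281). The scene view agrees with this.

```bash
cat > h.py <<'E'
import cv2,numpy as np
from scipy.spatial.transform import Rotation as R
from plant import robot,optics
def ray(c,uv):
    p=cv2.undistortPoints(np.array([[uv]],float),c['K'],c['dist'])[0,0]
    return c['xyz'],R.from_quat(c['attitude']).apply([p[0],p[1],1])
def plane(c,uv,z):
    o,d=ray(c,uv);return o+d*(z-o[2])/d[2]
def tri(r1,r2):
    (o1,d1),(o2,d2)=r1,r2
    t=np.linalg.lstsq(np.c_[d1,-d2],o2-o1,rcond=None)[0];a,b=o1+t[0]*d1,o2+t[1]*d2
    return (a+b)/2,np.linalg.norm(a-b)
def masks(img):
    h=cv2.cvtColor(img,cv2.COLOR_RGB2HSV);H,S,V=cv2.split(h)
    return dict(red=((H<8)|(H>172))&(S>130)&(V>80),yellow=(H>20)&(H<35)&(S>120)&(V>80),blue=(H>100)&(H<125)&(S>120)&(V>70),white=(S<40)&(V>190),green=(H>45)&(H<75)&(S>120)&(V>130),dark=(V<60))
def blobs(m,lo,hi):
    n,l,st,ce=cv2.connectedComponentsWithStats(m.astype(np.uint8))
    return [(ce[i].round(1),st[i,4],st[i,:4]) for i in range(1,n) if lo<=st[i,4]<=hi]
def full(uv0,roi):pass
E
python3 - <<'E'
from h import *
c=optics.get_calibration('top');img=cv2.imread('pics/top0.png')[...,::-1].copy()
M=masks(img)
for k in('white','blue','yellow','red'):
    for b in blobs(M[k],15,500):
        u,v=b[0]
        if 215<u<375 and 250<v<300: print(k,b,'z15',plane(c,b[0],.015)[:2].round(4),'z75',plane(c,b[0],.075)[:2].round(4))
for b in blobs(M['green'],50,900): print('green',b,plane(c,b[0],.026).round(4))
for b in blobs(M['dark'],400,2000):
    u,v=b[0]
    if 200<u<370 and 140<v<220: print('pocket',b,plane(c,b[0],.008).round(4))
E
cd pics; python3 -c "
import cv2
a=cv2.imread('top0.png');cv2.imwrite('crop1.png',cv2.resize(a[140:310,180:390],None,fx=3.5,fy=3.5,interpolation=2))"
```

```text
white (array([238.3, 279.4]), np.int32(173), array([229, 270,  20,  21], dtype=int32)) z15 [0.4476 0.0777] z75 [0.4537 0.0774]
white (array([239.1, 296.9]), np.int32(58), array([231, 295,  17,   5], dtype=int32)) z15 [0.4153 0.0752] z75 [0.4238 0.0751]
blue (array([276.8, 276.5]), np.int32(235), array([267, 267,  21,  22], dtype=int32)) z15 [0.455  0.0063] z75 [0.4605 0.0112]
blue (array([276.7, 295.9]), np.int32(51), array([269, 294,  17,   4], dtype=int32)) z15 [0.419  0.0055] z75 [0.4272 0.0105]
yellow (array([314.6, 274.9]), np.int32(240), array([304, 265,  24,  22], dtype=int32)) z15 [ 0.4596 -0.0644] z75 [ 0.4648 -0.0543]
yellow (array([314.4, 294.5]), np.int32(63), array([307, 293,  16,   4], dtype=int32)) z15 [ 0.4231 -0.065 ] z75 [ 0.431  -0.0548]
red (array([351.1, 276.9]), np.int32(233), array([340, 267,  26,  21], dtype=int32)) z15 [ 0.4572 -0.1338] z75 [ 0.4626 -0.1186]
red (array([351.4, 293.5]), np.int32(57), array([344, 292,  16,   4], dtype=int32)) z15 [ 0.4261 -0.135 ] z75 [ 0.4338 -0.1198]
green (array([197.7, 163.4]), np.int32(346), array([190, 150,  17,  28], dtype=int32)) [0.6606 0.1603 0.026 ]
```

View pics/crop1.png

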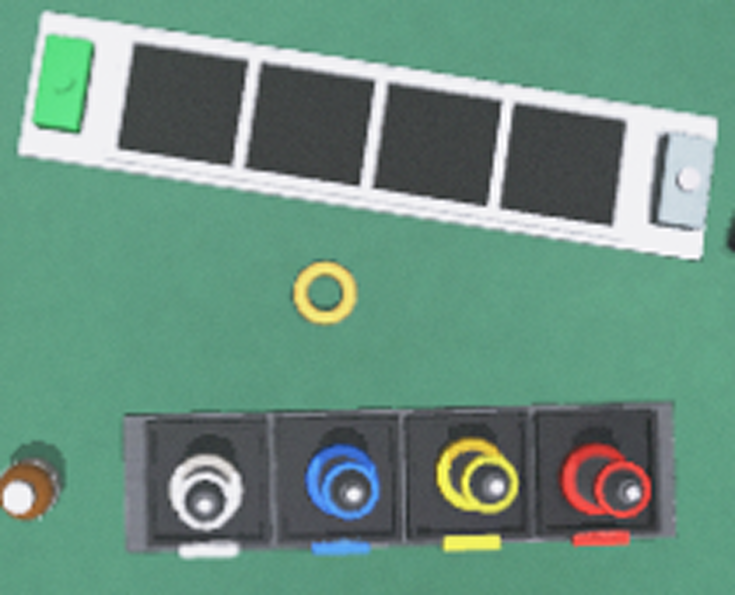

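The crop confirms the order white, blue, yellow, red. The green block is at the left end, and all four pockets are empty. Next I'll compute positions from the collar centres (z=75 mm) and the pocket corners (z=12 mm).

```bash
python3 - <<'E'
from h import *
c=optics.get_calibration('top')
f=lambda p,z:plane(c,np.array(p)/3.5+[180-.36,140-.36],z)
for n,col,fl in(('white',(205,500),(206,492)),('blue',(354,488),(342,481)),('yellow',(491,482),(476,474)),('red',(624,490),(597,478))):
    print(n,f(col,.075)[:2].round(4),f(fl,.023)[:2].round(4))
for q in([(135,43),(248,62),(234,165),(119,148)],[(262,62),(375,82),(361,186),(246,168)],[(389,83),(502,102),(489,207),(373,187)],[(513,103),(626,122),(612,226),(500,207)]):
    P=np.array([f(p,.010)[:2] for p in q]);print('pocket',P.mean(0).round(4),np.linalg.norm(P-np.roll(P,1,0),axis=1).round(3))
s=robot.get_state();print(s['joint_positions'])
w=optics.get_calibration('wrist');print(w['xyz'],w['attitude'])
E
```

```text
white [0.4484 0.0774] [0.4469 0.0772]
blue [0.4563 0.0042] [0.4547 0.0059]
yellow [ 0.4608 -0.0637] [ 0.46  -0.065]
red [ 0.458  -0.1308] [ 0.4591 -0.13  ]
pocket [0.6536 0.0959] [0.058 0.063 0.057 0.063]
pocket [0.6449 0.0266] [0.059 0.063 0.058 0.063]
pocket [ 0.6361 -0.0431] [0.058 0.063 0.058 0.064]
pocket [ 0.6276 -0.1119] [0.058 0.064 0.058 0.063]
[-1.41710586  0.47774787  0.02235791  1.55629728 -0.01148621  1.10929009
 -0.08310675]
[0.10299435 0.67166028 0.37311497] [0.78433621 0.60256525 0.08928223 0.11730519]
```

Request:
{"fn": "drive_tool", "kwargs": {
  "commands": [
    [-413,-484,0,0,0,1.309,0],
    [-413,-484,0,0,0,1.309,0],
    [-413,-484,0,0,0,1.309,0],
    [-413,-484,0,0,0,1.309,0],
    [-413,-484,0,0,0,1.309,0],
    [-413,-484,0,0,0,1.309,0],
    [-413,-484,0,0,0,1.309,0],
    [-413,-484,0,0,0,1.309,0],
    [-413,-484,0,0,0,1.309,0],
    [-413,-484,0,0,0,1.309,0]
  ],
  "squeeze": 40
}}

```text
clock: 1.35
tcp_pos: [0.4438, 0.0859, 0.2534]
ee_rot: [0.707, 0.707, 0.0, -0.0]
ft_force: [1.4, 0.0, 0.1]
grip_width: 0.0856
finger_force: 0.0
```

```bash
python3 - <<'E'
from h import *
s=robot.get_state();w=optics.get_calibration('wrist');img=optics.capture('wrist')
print(s['clock'],s['tcp_pos'],s['joint_positions'].round(2) if hasattr(s['joint_positions'],'round') else s['joint_positions'])
cv2.imwrite('pics/w1.png',img[...,::-1]);np.savez('w1.npz',img=img,**w);print(w['xyz'],w['attitude'])
E
```

```text
1.35 [0.44384494 0.08594661 0.25338551] [-0.87  0.1   0.59  2.1  -0.07  0.96 -0.24]
[0.44415616 0.16103773 0.37414376] [ 9.89114751e-01  7.05208752e-04 -7.67818387e-05  1.47144510e-01]
```

View pics/w1.png

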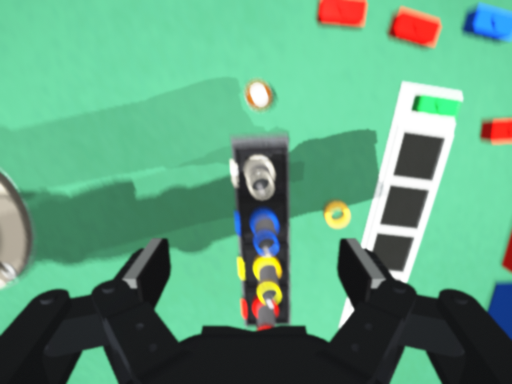

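The wrist view shows the white nosepiece at (260,175), with blue, yellow and red below it, matching the top view. I'll check its position against the first estimate.

```bash
python3 - <<'E'
from h import *
w=dict(np.load('w1.npz'))
for n,p,z in(('white flange',(260,169),.023),('white collar',(261,183),.075),('blue fl',(264,222),.023),('blue col',(266,243),.075),('yel fl',(267,268),.023),('yel col',(270,292),.075)): print(n,plane(w,p,z).round(4))
q=[(404,133),(443,140),(433,180),(396,172)]
print(np.mean([plane(w,p,.01) for p in q],0).round(4))
E
```

```text
white flange [0.4522 0.0789 0.023 ]
white collar [0.4522 0.0756 0.075 ]
blue fl [0.458  0.0072 0.023 ]
blue col [0.4586 0.0037 0.075 ]
yel fl [ 0.4631 -0.0625  0.023 ]
yel col [ 0.4645 -0.0633  0.075 ]
[0.659 0.093 0.01 ]
```

Request:
{"fn": "drive_tool", "kwargs": {
  "commands": [
    [0,2,0,0,0,0,0],
    [0,2,50,0,0,0,0],
    [0,2,100,0,0,0,0],
    [0,2,150,0,0,0,0],
    [0,2,180,0,0,0,0],
    [0,2,198,0,0,0,0],
    [0,2,198,0,0,0,0],
    [0,2,198,0,0,0,0],
    [0,2,198,0,0,0,0]
  ]
}}

```text
clock: 2.52
tcp_pos: [0.4461, 0.0884, 0.0561]
ee_rot: [0.707, 0.707, 0.001, 0.0]
ft_force: [1.0, -0.2, 0.6]
grip_width: 0.0857
finger_force: 0.0
```

Request:
{"fn": "drive_tool", "kwargs": {
  "commands": [
    [0,0,0,0,0,0,0.5],
    [0,0,0,0,0,0,0.8],
    [0,0,0,0,0,0,1],
    [0,0,0,0,0,0,1],
    [0,0,0,0,0,0,1],
    [0,0,0,0,0,0,1],
    [0,0,0,0,0,0,1],
    [0,0,0,0,0,0,1]
  ]
}}

```text
clock: 3.52
tcp_pos: [0.4456, 0.0878, 0.0553]
ee_rot: [0.707, 0.707, 0.0, 0.0]
ft_force: [0.8, 1.1, -0.5]
grip_width: 0.0256
finger_force: 39.0
```

The grasp is about 10 mm off in y because the first move had stopped short, so I'll open, recentre and grip again.

Request:
{"fn": "drive_tool", "kwargs": {
  "commands": [
    [0,0,0,0,0,0,0.6],
    [0,0,0,0,0,0,0.3],
    [0,0,0,0,0,0,0.3],
    [-5,2,1,0,0,0,0.3],
    [-11,4,1,0,0,0,0.3],
    [-11,4,1,0,0,0,0.3],
    [-11,4,1,0,0,0,0.6],
    [-11,4,1,0,0,0,1],
    [-11,4,1,0,0,0,1],
    [-11,4,1,0,0,0,1]
  ]
}}

```text
clock: 4.78
tcp_pos: [0.4492, 0.0769, 0.0542]
ee_rot: [0.707, 0.707, -0.0, -0.0]
ft_force: [-0.1, -1.1, -1.1]
grip_width: 0.0263
finger_force: 39.1
```

Request:
{"fn": "drive_tool", "kwargs": {
  "commands": [
    [0,0,0,0,0,0,1],
    [0,0,0,0,0,0,1],
    [0,0,-15,0,0,0,1],
    [0,0,-40,0,0,0,1],
    [0,0,-80,0,0,0,1],
    [0,0,-80,0,0,0,1]
  ]
}}

```text
clock: 5.52
tcp_pos: [0.4515, 0.0772, 0.1372]
ee_rot: [0.707, 0.707, 0.003, 0.001]
ft_force: [0.7, 0.4, -1.3]
grip_width: 0.0262
finger_force: 39.3
```

Request:
{"fn": "drive_tool", "kwargs": {
  "commands": [
    [5,50,0,0,0,0,1],
    [9,100,0,0,0,0,1],
    [14,155,0,0,0,0,1],
    [18,190,0,0,0,0,1],
    [18,206,0,0,0,0,1],
    [18,206,0,0,0,0,1],
    [18,206,0,0,0,0,1],
    [18,206,0,0,0,0,1]
  ]
}}

```text
clock: 6.52
tcp_pos: [0.6545, 0.0948, 0.1342]
ee_rot: [0.707, 0.707, -0.0, -0.0]
ft_force: [-0.0, 0.1, -1.5]
grip_width: 0.026
finger_force: 39.4
```

```bash
python3 - <<'E'
from h import *
s=robot.get_state();w=optics.get_calibration('wrist');img=optics.capture('wrist')
print(s['clock'],s['tcp_pos'],s['ee_rot'])
cv2.imwrite('pics/w2.png',img[...,::-1]);np.savez('w2.npz',img=img,**w)
E
```

```text
6.525 [0.65450992 0.0947748  0.13422642] [ 7.07135650e-01  7.07077762e-01 -2.24724792e-04 -4.00723497e-04]
```

View pics/w2.png

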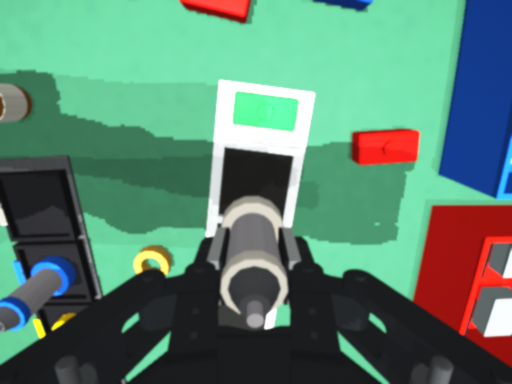

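The white nosepiece hangs over pocket 1. The green block is at (266,111) and the pocket's far edge runs from (223,148) to (294,157). I'll check the centre line from these.

```bash
python3 - <<'E'
from h import *
w=dict(np.load('w2.npz'))
a,b=plane(w,(223,148),.012),plane(w,(294,157),.012)
u=(a-b)/np.linalg.norm(a-b);m=(a+b)/2
print(a,b,np.linalg.norm(a-b)); yaxis=np.array([-u[1],u[0],0]);
ya=yaxis if yaxis[1]>0 else -yaxis
print('pocket centre',m-ya*.032,'axis',ya,'green',plane(w,(266,111),.026))
E
```

```text
[0.62877324 0.13122048 0.012     ] [0.68910185 0.12359473 0.012     ] 0.060808670156136724
pocket centre [0.65492456 0.09566023 0.012     ] axis [ 0.12540563  0.99210555 -0.        ] green [0.66416839 0.1621055  0.026     ]
```

The pocket measures 61 mm across, as it should, and its centre is within 1 mm of the tool. I'll lower, release and lift.

Request:
{"fn": "drive_tool", "kwargs": {
  "commands": [
    [0,0,40,0,0,0,1],
    [0,0,65,0,0,0,1],
    [0,0,76,0,0,0,1],
    [0,0,80,0,0,0,1],
    [0,0,82,0,0,0,1],
    [0,0,83,0,0,0,1],
    [0,0,83,0,0,0,1],
    [0,0,83,0,0,0,1]
  ]
}}

```text
clock: 7.58
tcp_pos: [0.6561, 0.0948, 0.0522]
ee_rot: [0.707, 0.707, 0.001, 0.0]
ft_force: [-0.7, 0.3, 3.1]
grip_width: 0.0264
finger_force: 39.0
```

Request:
{"fn": "drive_tool", "kwargs": {
  "commands": [
    [0,0,0,0,0,0,0.7],
    [0,0,0,0,0,0,0.4],
    [0,0,0,0,0,0,0.0],
    [0,0,0,0,0,0,0],
    [0,0,0,0,0,0,0],
    [0,0,-30,0,0,0,0],
    [0,0,-70,0,0,0,0],
    [0,0,-110,0,0,0,0],
    [0,0,-110,0,0,0,0],
    [0,0,-110,0,0,0,0]
  ]
}}

```text
clock: 8.82
tcp_pos: [0.655, 0.0949, 0.1608]
ee_rot: [0.707, 0.707, -0.0, -0.0]
ft_force: [-0.4, 0.7, -0.5]
grip_width: 0.0856
finger_force: 0.0
```

Request:
{"fn": "drive_tool", "kwargs": {
  "commands": [
    [-25,-55,0,0,0,0,0],
    [-50,-110,0,0,0,0,0],
    [-75,-165,0,0,0,0,0],
    [-90,-198,0,0,0,0,0],
    [-90,-198,0,0,0,0,0],
    [-90,-198,0,0,0,0,0],
    [-90,-198,0,0,0,0,0],
    [-90,-198,0,0,0,0,0]
  ]
}}

```text
clock: 9.82
tcp_pos: [0.4582, 0.0051, 0.1611]
ee_rot: [0.707, 0.707, -0.0, 0.0]
ft_force: [-0.4, -0.8, -0.2]
grip_width: 0.0853
finger_force: 0.0
```

```bash
python3 - <<'E'
from h import *
s=robot.get_state();w=optics.get_calibration('wrist');img=optics.capture('wrist')
print(s['clock'],s['tcp_pos'],s['ee_rot'])
cv2.imwrite('pics/w3.png',img[...,::-1]);np.savez('w3.npz',img=img,**w)
E
```

```text
9.825 [0.45817427 0.00506418 0.16111347] [ 7.06881410e-01  7.07332022e-01 -1.90411064e-04  2.15919534e-04]
```

View pics/w3.png

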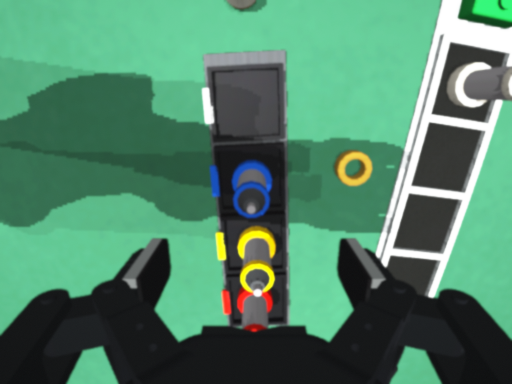

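The white nosepiece is upright in pocket 1, at (470,85). Blue's flange is at (252,180) with its collar at (251,200). Yellow's flange is at (257,246) with its collar at (257,278).

```bash
python3 - <<'E'
from h import *
w=dict(np.load('w3.npz'))
for n,p,z in(('blue fl',(252,180),.023),('blue col',(251,200),.075),('yel fl',(257,246),.023),('yel col',(257,278),.075),('red fl',(255,303),.023),('white fl',(470,86),.020)): print(n,plane(w,p,z).round(4))
for q in ([(428,123),(484,132),(473,195),(415,186)],[(413,190),(471,200),(455,261),(394,250)]):print(np.mean([plane(w,p,.01) for p in q],0).round(4))
E
```

```text
blue fl [0.457 0.009 0.023]
blue col [0.4565 0.0076 0.075 ]
yel fl [ 0.462  -0.0595  0.023 ]
yel col [ 0.4614 -0.0612  0.075 ]
red fl [ 0.4602 -0.1283  0.023 ]
white fl [0.6498 0.095  0.02  ]
[0.6511 0.0262 0.01  ]
[ 0.6473 -0.0446  0.01  ]
```

Request:
{"fn": "drive_tool", "kwargs": {
  "commands": [
    [2,0,40,0,0,0,0],
    [2,0,80,0,0,0,0],
    [2,0,107,0,0,0,0],
    [2,0,107,0,0,0,0],
    [2,0,107,0,0,0,0.4],
    [2,0,107,0,0,0,0.7],
    [2,0,107,0,0,0,1],
    [2,0,107,0,0,0,1],
    [2,0,107,0,0,0,1],
    [2,0,107,0,0,0,1]
  ]
}}

```text
clock: 11.12
tcp_pos: [0.4574, 0.0069, 0.0549]
ee_rot: [0.707, 0.707, 0.0, -0.0]
ft_force: [-2.3, 0.9, 8.2]
grip_width: 0.0263
finger_force: 38.6
```

Request:
{"fn": "drive_tool", "kwargs": {
  "commands": [
    [0,0,0,0,0,0,1],
    [0,0,-20,0,0,0,1],
    [0,0,-60,0,0,0,1],
    [2,10,-80,0,0,0,1],
    [7,60,-80,0,0,0,1],
    [12,110,-80,0,0,0,1],
    [17,160,-80,0,0,0,1],
    [19,190,-80,0,0,0,1],
    [19,190,-80,0,0,0,1],
    [19,190,-80,0,0,0,1]
  ]
}}

```text
clock: 12.38
tcp_pos: [0.6462, 0.0255, 0.1338]
ee_rot: [0.707, 0.707, -0.001, -0.001]
ft_force: [-0.5, 0.2, -2.7]
grip_width: 0.0263
finger_force: 39.8
```

Request:
{"fn": "drive_tool", "kwargs": {
  "commands": [
    [0,0,40,0,0,0,1],
    [0,0,65,0,0,0,1],
    [0,0,76,0,0,0,1],
    [0,0,80,0,0,0,1],
    [0,0,82,0,0,0,1],
    [0,0,83,0,0,0,1],
    [0,0,83,0,0,0,1],
    [0,0,83,0,0,0,1]
  ]
}}

```text
clock: 13.38
tcp_pos: [0.6479, 0.0257, 0.053]
ee_rot: [0.707, 0.707, 0.001, 0.0]
ft_force: [-3.5, -0.3, 5.5]
grip_width: 0.0261
finger_force: 40.2
```

Request:
{"fn": "drive_tool", "kwargs": {
  "commands": [
    [0,0,0,0,0,0,0.7],
    [0,0,0,0,0,0,0.4],
    [0,0,0,0,0,0,0.0],
    [0,0,0,0,0,0,0],
    [0,0,0,0,0,0,0],
    [0,0,-30,0,0,0,0],
    [0,0,-70,0,0,0,0],
    [0,0,-110,0,0,0,0],
    [0,0,-110,0,0,0,0],
    [0,0,-110,0,0,0,0]
  ]
}}

```text
clock: 14.62
tcp_pos: [0.6471, 0.026, 0.1608]
ee_rot: [0.707, 0.707, -0.0, -0.0]
ft_force: [-0.2, -0.1, 0.3]
grip_width: 0.0856
finger_force: 0.0
```

Request:
{"fn": "drive_tool", "kwargs": {
  "commands": [
    [-27,-55,0,0,0,0,0],
    [-54,-110,0,0,0,0,0],
    [-80,-165,0,0,0,0,0],
    [-88,-185,0,0,0,0,0],
    [-88,-185,0,0,0,0,0],
    [-88,-185,0,0,0,0,0],
    [-88,-185,0,0,0,0,0],
    [-88,-185,0,0,0,0,0]
  ]
}}

```text
clock: 15.62
tcp_pos: [0.4632, -0.0619, 0.1611]
ee_rot: [0.707, 0.707, -0.0, 0.0]
ft_force: [0.3, 0.4, -0.2]
grip_width: 0.0853
finger_force: 0.0
```

```bash
python3 - <<'E'
from h import *
s=robot.get_state();w=optics.get_calibration('wrist');img=optics.capture('wrist')
print(s['clock'],s['tcp_pos'],s['joint_positions'])
cv2.imwrite('pics/w4.png',img[...,::-1]);np.savez('w4.npz',img=img,**w)
E
```

```text
15.625 [ 0.46317647 -0.06192909  0.16111625] [-0.53607669  0.30052305  0.63653483  2.15889343 -0.25876303  0.7553642
  0.26986862]
```

View pics/w4.png

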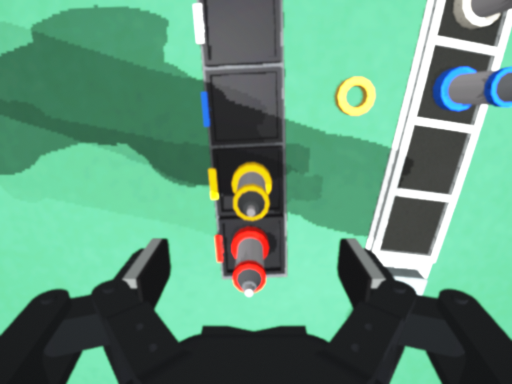

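Blue is upright in pocket 2, at (458,90). Yellow's flange (252,183) and collar (251,203) put it directly under the tool, so I'll grasp it.

Request:
{"fn": "drive_tool", "kwargs": {
  "commands": [
    [0,-1,40,0,0,0,0],
    [0,-1,80,0,0,0,0],
    [0,-1,107,0,0,0,0],
    [0,-1,107,0,0,0,0],
    [0,-1,107,0,0,0,0.4],
    [0,-1,107,0,0,0,0.7],
    [0,-1,107,0,0,0,1],
    [0,-1,107,0,0,0,1],
    [0,-1,107,0,0,0,1],
    [0,-1,107,0,0,0,1]
  ]
}}

```text
clock: 16.92
tcp_pos: [0.4618, -0.0621, 0.055]
ee_rot: [0.707, 0.707, 0.001, 0.0]
ft_force: [-1.4, -0.0, 7.2]
grip_width: 0.026
finger_force: 38.7
```

Request:
{"fn": "drive_tool", "kwargs": {
  "commands": [
    [0,0,0,0,0,0,1],
    [0,0,-20,0,0,0,1],
    [0,0,-60,0,0,0,1],
    [2,10,-80,0,0,0,1],
    [7,60,-80,0,0,0,1],
    [12,110,-80,0,0,0,1],
    [17,160,-80,0,0,0,1],
    [19,175,-80,0,0,0,1],
    [19,175,-80,0,0,0,1],
    [19,175,-80,0,0,0,1]
  ]
}}

```text
clock: 18.18
tcp_pos: [0.6346, -0.0438, 0.134]
ee_rot: [0.707, 0.707, -0.001, -0.001]
ft_force: [-0.5, -0.8, -2.5]
grip_width: 0.0264
finger_force: 39.9
```

Request:
{"fn": "drive_tool", "kwargs": {
  "commands": [
    [1,2,40,0,0,0,1],
    [1,2,65,0,0,0,1],
    [1,2,76,0,0,0,1],
    [1,2,80,0,0,0,1],
    [1,2,82,0,0,0,1],
    [1,2,83,0,0,0,1],
    [1,2,83,0,0,0,1],
    [1,2,83,0,0,0,1]
  ]
}}

```text
clock: 19.18
tcp_pos: [0.6388, -0.0425, 0.0532]
ee_rot: [0.707, 0.707, 0.001, 0.0]
ft_force: [-2.8, 0.7, 6.4]
grip_width: 0.0266
finger_force: 40.5
```

Request:
{"fn": "drive_tool", "kwargs": {
  "commands": [
    [0,0,0,0,0,0,0.7],
    [0,0,0,0,0,0,0.4],
    [0,0,0,0,0,0,0.0],
    [0,0,0,0,0,0,0],
    [0,0,0,0,0,0,0],
    [0,0,-30,0,0,0,0],
    [0,0,-70,0,0,0,0],
    [0,0,-110,0,0,0,0],
    [0,0,-110,0,0,0,0],
    [0,0,-110,0,0,0,0]
  ]
}}

```text
clock: 20.42
tcp_pos: [0.6381, -0.0419, 0.1608]
ee_rot: [0.707, 0.707, -0.0, -0.0]
ft_force: [-0.1, 0.5, 0.1]
grip_width: 0.0855
finger_force: 0.0
```

Request:
{"fn": "drive_tool", "kwargs": {
  "commands": [
    [-27,-55,0,0,0,0,0],
    [-54,-110,0,0,0,0,0],
    [-80,-160,0,0,0,0,0],
    [-88,-178,0,0,0,0,0],
    [-88,-178,0,0,0,0,0],
    [-88,-178,0,0,0,0,0],
    [-88,-178,0,0,0,0,0],
    [-88,-178,0,0,0,0,0]
  ]
}}

```text
clock: 21.42
tcp_pos: [0.4613, -0.1298, 0.1612]
ee_rot: [0.707, 0.708, -0.0, 0.0]
ft_force: [-0.1, -0.9, -0.8]
grip_width: 0.0853
finger_force: 0.0
```

```bash
python3 - <<'E'
from h import *
s=robot.get_state();w=optics.get_calibration('wrist');img=optics.capture('wrist')
print(s['clock'],s['tcp_pos'])
cv2.imwrite('pics/w5.png',img[...,::-1])
E
```

```text
21.425 [ 0.46127468 -0.12978094  0.16115683]
```

View pics/w5.png

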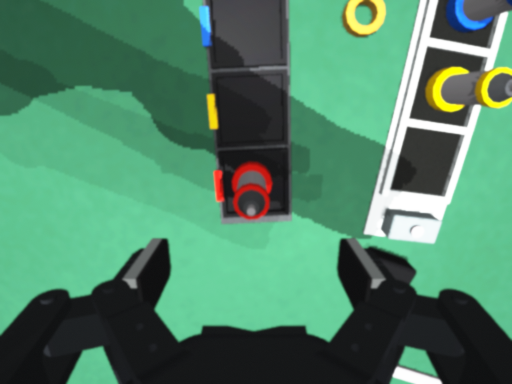

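Yellow is upright in pocket 3, at (450,90). Red is directly under the tool, with its flange at (252,182).

Request:
{"fn": "drive_tool", "kwargs": {
  "commands": [
    [0,0,40,0,0,0,0],
    [0,0,80,0,0,0,0],
    [0,0,107,0,0,0,0],
    [0,0,107,0,0,0,0],
    [0,0,107,0,0,0,0.4],
    [0,0,107,0,0,0,0.7],
    [0,0,107,0,0,0,1],
    [0,0,107,0,0,0,1],
    [0,0,107,0,0,0,1],
    [0,0,107,0,0,0,1]
  ]
}}

```text
clock: 22.72
tcp_pos: [0.4604, -0.1302, 0.0549]
ee_rot: [0.707, 0.707, 0.0, -0.0]
ft_force: [-1.9, 1.2, 6.7]
grip_width: 0.0265
finger_force: 38.6
```

Request:
{"fn": "drive_tool", "kwargs": {
  "commands": [
    [0,0,0,0,0,0,1],
    [0,0,-20,0,0,0,1],
    [0,0,-60,0,0,0,1],
    [2,10,-80,0,0,0,1],
    [7,60,-80,0,0,0,1],
    [12,110,-80,0,0,0,1],
    [17,160,-80,0,0,0,1],
    [17,169,-80,0,0,0,1],
    [17,169,-80,0,0,0,1],
    [17,169,-80,0,0,0,1]
  ]
}}

```text
clock: 23.98
tcp_pos: [0.6278, -0.1138, 0.1341]
ee_rot: [0.708, 0.707, -0.001, -0.001]
ft_force: [-0.2, 0.3, -1.2]
grip_width: 0.0264
finger_force: 39.7
```

Request:
{"fn": "drive_tool", "kwargs": {
  "commands": [
    [0,0,40,0,0,0,1],
    [0,0,65,0,0,0,1],
    [0,0,76,0,0,0,1],
    [0,0,80,0,0,0,1],
    [0,0,82,0,0,0,1],
    [0,0,83,0,0,0,1],
    [0,0,83,0,0,0,1],
    [0,0,83,0,0,0,1]
  ]
}}

```text
clock: 24.98
tcp_pos: [0.6298, -0.1136, 0.053]
ee_rot: [0.707, 0.707, 0.001, 0.0]
ft_force: [-4.1, 1.8, 5.4]
grip_width: 0.0264
finger_force: 40.0
```

Request:
{"fn": "drive_tool", "kwargs": {
  "commands": [
    [0,0,0,0,0,0,0.7],
    [0,0,0,0,0,0,0.4],
    [0,0,0,0,0,0,0.0],
    [0,0,0,0,0,0,0],
    [0,0,0,0,0,0,0],
    [0,0,-30,0,0,0,0],
    [0,0,-70,0,0,0,0],
    [0,0,-120,0,0,0,0],
    [0,-50,-150,0,0,0,0],
    [0,-100,-150,0,0,0,0]
  ]
}}

```text
clock: 26.22
tcp_pos: [0.53, -0.114, 0.2035]
ee_rot: [0.707, 0.707, 0.002, 0.002]
ft_force: [-0.0, -0.0, -0.2]
grip_width: 0.0853
finger_force: 0.0
```

Request:
{"fn": "drive_tool", "kwargs": {
  "commands": [
    [-50,-20,-20,0,0,0,0],
    [-100,-40,-20,0,0,0,0],
    [-100,-40,-20,0,0,0,0],
    [-100,-40,-20,0,0,0,0]
  ]
}}

```text
clock: 26.72
tcp_pos: [0.4896, -0.2129, 0.2212]
ee_rot: [0.707, 0.707, 0.0, -0.0]
ft_force: [1.2, -0.2, -0.5]
grip_width: 0.0856
finger_force: 0.0
```

```bash
python3 - <<'E'
from h import *
for n in('top','scene'): cv2.imwrite(f'pics/{n}9.png',optics.capture(n)[...,::-1])
a=cv2.imread('pics/top9.png')[130:310,180:400];b=cv2.imread('pics/scene9.png')[90:270,120:340]
cv2.imwrite('pics/end.png',cv2.resize(np.hstack([a,b]),None,fx=1.8,fy=1.8,interpolation=2));print(robot.get_state()['clock'])
E
```

```text
26.825
```

View pics/end.png

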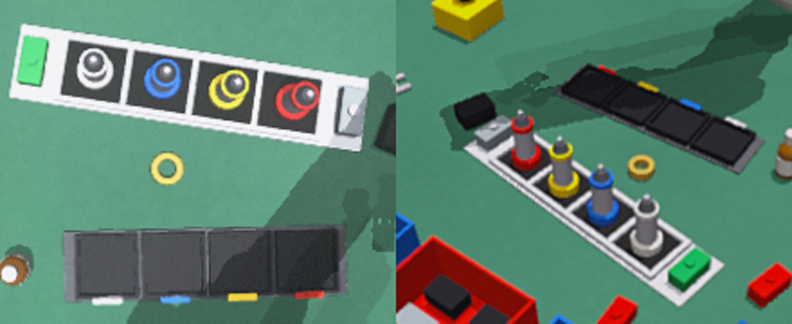

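All four stand upright and centred in their pockets, in the order white, blue, yellow, red from the green block. The cradles are empty and the arm is clear.

```bash
python3 -c "
from plant import robot
print(robot.close_job())"
```

```text
the job is handed in; nothing more can be done
None
```

The job is handed in: white, blue, yellow and red stand upright in pockets 1 to 4 from the green block, finished at about 27 s of the 99 s allowed; the judge returned no verdict.

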